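# Wedge the rocking supply box

## Robot

A 6-joint arm with a two-finger parallel gripper is mounted at the origin on a cart in front of the work surface, level with it; the furniture and walls round the work are solid. World frame = base frame: x ahead of the robot, y to its left, z up, the work surface at z = 0. Lengths are in mm, angles in rad, forces in N, time in s.
With the tool pointing down it reaches from about 275 to 750 mm from the base axis. Payload 10.2 kg.
Tool frame: the origin (TCP) lies at the very end of the fingers, on their centre line; the grasp point (between the pads) lies 19 mm behind it; z points along the fingers, y is the line along which they close (so a half turn about z gives the same grasp; the last joint's range is limited). The gripper opens to 85 mm and grips with 20 to 120 N. Pads are 22 mm wide; open, the fingers measure 114 mm over their backs; the gripper's body (76 mm by 85 mm) begins 54 mm behind the grasp point. The pads swing forward as they close: fully open they stand 13 mm farther back than shut.
Start: joints at [1.023, 0.313, 1.498, -0, 1.331, -0.223], TCP at [167.55, 497.552, 231.294] pointing down, gripper open.
Joint ranges: [-2.94, 2.94], [-0.97, 2.17], [0.19, 2.56], [-1.23, 4.37], [0.02, 3.11], [-2.88, 2.88]. Speed limits (rad/s): [2.39, 2.39, 3.01, 3.14, 3.14, 3.14].

## Interface

Orientations are given as a unit quaternion [w, x, y, z].
In Python, from rig import ctrl, vision gives the robot as it stands. The module is installed in compiled form; this text tells all that it offers.
- The arm moves only by the tool play_rows, never from a script. Its arguments are lists of equal length, an entry for each row: "translation": the shift along the tool's x, y, z in m, a list of three; "rotation": the turn, a rotation vector about the tool's x, y, z in rad, a list of three; "gripper": the gripper's target within -1 to 1 (shut at 1, half-way at 0, fully open at -1). A call has 1 to 10 rows; each row is the pose to reach, as a shift and turn from the pose commanded when the call began, along the tool's axes at that moment; what a row does not reach only later rows make up. A row lasts 1/8 s, in which the tool goes at most 62.5 mm and 10.7 degrees, less where a joint would pass 70% of its speed; a pose out of reach is approached as far as the arm can. A call with a gripper value outside its range is refused whole. The fingers move at their own pace and stop on an object; "force" is the grip in N (left out, the last holds). Time passes only in rows, so rows that repeat a pose let the fingers close. It gives the time, the measured TCP pose, the force, the opening and the grip force at its end, in the units of the state.
- ctrl.sense(): the state, without advancing time (a new reading comes with each control period).
- vision.capture(name): name is "side" or "top"; returns a dict with "pixels" (400x640x3 uint8, red, green, blue), "vfov" (degrees; the focal length in pixels is half the picture's height over the tangent of half this angle, whatever the lens; pixels are square), "cx", "cy" (the principal point, pixels), "k1" (the pictures are not rectified: a ray, as slopes to the right and down, at radius r is drawn at 1 + k1 r^2 times it, then the intrinsics apply), "rvec" (rotation vector, rad) and "tvec" (3), from world to camera coordinates, as OpenCV has them. Camera axes: x right, y down, z forward; pixel columns grow to the right and rows downward; lengths in mm; the calibration is good to about 2 mm. A picture is of the moment at which its call begins. There is no depth.
- ctrl.finish_job(): hands the job in; it is judged then, once.
The state is a dict: "time_s": time; "joints": joint angles; "dq": joint speeds; "tau": joint torques, N m; "eef_pos": TCP position; "ee_rot": TCP orientation; "force": force on the tool from outside, world axes, zero at the start; "wrist_torque": the same for the moment, N m; "grip_width": opening from 0.0 (shut) to 1.0 (fully open); "grip_force": force on a finger pad.
Only numpy, scipy, OpenCV 4.12 (cv2) and the standard library are available. Lean on these libraries where they do the work, as an engineer would, in place of code of your own. Each camera call takes 0.05 s, during which the arm holds its last target. There are 200 camera calls.

## Task

The low grey supply box rocks because the foot under its near left corner is too short. Without gripping or lifting anything, push the wooden wedge along the table, thin end first, under that short foot until it is snug and the box no longer rocks, but not so far that it jacks the box up or shoves it out of place. Then prove it: press down firmly with the fingertips for a moment on the top of the box over that foot; the box must stay level. Leave the other things alone and finish clear of everything.

Things in the scene. Friction and masses are not known exactly. Their poses are not given: they have to be found in the camera images.
- power_box: low grey steel housing with an aluminium lid on 4 black domed feet, loose, 1.8-2.8 kg; 200 (x) x 240 (y) x 59 mm high. Origin on the table under its centre; x away from the robot (within 0.35 rad), y left, z up. Underside 18 mm up, flat top 59 mm. At rest it stands level on three feet at (86, 106), (86, -106), (-86, -106) mm; 3 to 7 N down on the near left corner rocks it
- short_foot (a point): centre of the 10 mm radius dome of the short foot, at x = -86, y = +106 mm in the box (near left corner); its lowest point, 10 mm below, hangs 5 to 10 mm above the table. It does not move in the box. When rocking, the box turns about the diagonal through the two neighbouring feet, 134 mm away
- test_corner (a point): point on the flat top of the box, 59 mm above the table, above the short foot (18 mm in from the near and left sides): press here, within 35 mm; a firm press is about 10 to 20 N for half a second
- wedge: loose light wooden wedge of 0.13 kg lying flat on the table in front of the short foot; 120 mm long (its x), 60 mm wide (its y). Origin: on the table under its centre. Thin end (2 mm) at x = +60 mm, pointing roughly at the short foot; upright thick end (20 mm) at x = -60 mm, facing the robot; plane top with a slope of 0.15 in between
- wedge_face (a point): centre of the sloping top of the wedge, 11 mm above the table; its x points down the slope to the thin end, its y to the wedge's left, its z at right angles out of the slope
- red_tin: bystander: red tin, 56 mm across, 72 mm high, to the right of the wedge; origin under its centre
- tape_roll: bystander: black roll of tape lying flat, 67 mm across, 19 mm high, to the left of the wedge; origin under its centre
- relay_block: bystander: black relay block, 33 x 55 x 46 mm, left of the box; origin under its centre
Not all that is in view belongs to the job. There is more than one size of the wedge; the job needs the largest.

How it is judged (in metres and radians):
On the way, in this order (a step that is already met when the one before it is completed fails the run):
1. the wedge is under the short foot and snug against it (x of short_foot in the frame of wedge_face between -0.058 and 0.058 m and y of short_foot in the frame of wedge_face between -0.028 and 0.028 m and z of short_foot in the frame of wedge_face between 0.007 and 0.0115 m), for 0.2 s.
2. the fingers press the top of the box over the short foot with more than 8 N, and the box stays level (all of step 1 and contact force between the fingers and power_box above 8 N and horizontal distance between the grasp point and test_corner below 0.04 m and angle between power_box's own z axis and vertical below 0.02 rad), for 0.2 s.
At the end, for the whole second after the job is handed in: the short foot stands over the wedge's top, at least 2 mm inside its side edges, with less than 1.5 mm between foot and slope; the box is within 1.1 degrees of level, and both are at rest (all of step 1 and angle between power_box's own z axis and vertical below 0.02 rad and linear speed of each of wedge, power_box below 0.01 m/s and angular speed of power_box below 0.1 rad/s); the robot touches nothing.
It fails at once if the wedge is lifted or tipped (height (world z) of wedge above 0.012 m or angle between wedge's own z axis and vertical above 0.25 rad).
It fails at once if the box is lifted or tipped (height (world z) of power_box above 0.015 m or angle between power_box's own z axis and vertical above 0.25 rad).
It fails at once if the box's short corner is shoved more than 25 mm out of its place (distance of short_foot from where it was at the start of the episode above 0.025 m).
It fails at once if a bystander is pushed more than 20 mm (distance of any of red_tin, tape_roll, relay_block from where it was at the start of the episode above 0.02 m).
It also fails if it takes over 51 s, if anything falls off the work surface, if the arm or the gripper's body presses on something with over 40 N, if the wrist force passes 120 N, or if a joint passes its speed limit or range.

## Working session

There is one attempt and no reset: what is moved stays moved. The work goes in short steps, Python scripts to look and compute and a tool call to move; the robot and the scene stay as the last step left them, time stands still between calls to the robot, and variables do not carry over. Pictures are saved under pics/ and viewed, at most 10 in all, crops included, and the job is handed in when it is done.

Besides the shell and the picture viewer there is one more tool, called after "Emit:" by a JSON object that holds its "name" and its "arguments". play_rows: Moves the arm, as the interface text tells. Its arguments: {"type":"object","properties":{"translation":{"type":"array"},"rotation":{"type":"array"},"gripper":{"type":"array"},"force":{"type":"number"}},"required":["translation","rotation","gripper"]}

```bash
mkdir -p pics; cat > h.py <<'E'
import numpy as np,cv2
from rig import ctrl,vision
def cap(n,f=None):
    c=vision.capture(n)
    if f: cv2.imwrite('pics/'+f,c['pixels'][:,:,::-1])
    return c
def ray(c,u,v):
    f=200/np.tan(np.radians(c['vfov'])/2)
    d=np.array([(u-c['cx'])/f,(v-c['cy'])/f]);s=d.copy()
    for _ in range(30): s=d/(1+c['k1']*(s@s))
    R=cv2.Rodrigues(np.array(c['rvec'],float))[0];t=np.array(c['tvec'],float).ravel()
    return -R.T@t,R.T@np.array([*s,1])
def at(c,u,v,z):
    o,d=ray(c,u,v);return (o+d*(z-o[2])/d[2]).round(1)
def proj(c,p):
    f=200/np.tan(np.radians(c['vfov'])/2)
    R=cv2.Rodrigues(np.array(c['rvec'],float))[0];q=np.atleast_2d(p)@R.T+np.array(c['tvec'],float).ravel()
    s=q[:,:2]/q[:,2:];s=s*(1+c['k1']*(s**2).sum(1,keepdims=True))
    return s*f+[c['cx'],c['cy']]
E
python3 - <<'E'
from h import *
for n in('top','side'):
    c=cap(n,n+'0.png');print(n,c['vfov'],c['cx'],c['cy'],c['k1'],ray(c,320,200))
s=ctrl.sense();print(s['time_s'],s['eef_pos'],s['ee_rot'],s['force'],s['grip_width'])
E
```

```text
top 46.94270793672733 324.9345214689427 200.84058163304832 -0.11854237651679471 (array([ 412.79875903,  108.60093925, 1110.3041687 ]), array([ 0.16277207, -0.00361757, -0.98671692]))
side 47.543291818658865 316.2082569414633 198.45719076101204 -0.13010940390403933 (array([ 583.58200399, -690.66342049,  774.12224278]), array([ 0.01148795,  0.73574022, -0.67722643]))
0.1 [167.4486255  497.35282026 230.82396789] [-2.00524663e-04  1.61704732e-01  9.86839035e-01 -5.07525815e-04] [ 1.25106436 -0.03513006  0.61897007] 0.9996159866116012
```

View pics/top0.png

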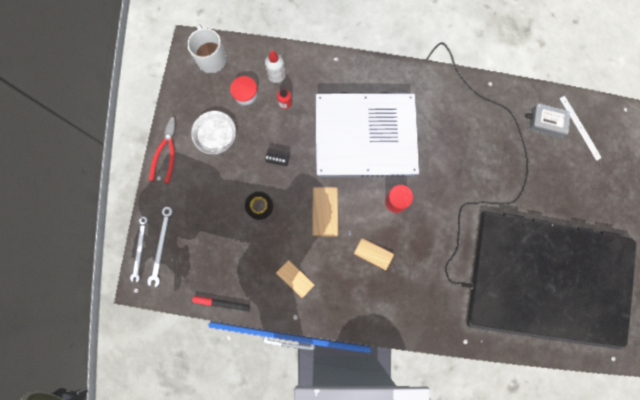

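View pics/side0.png

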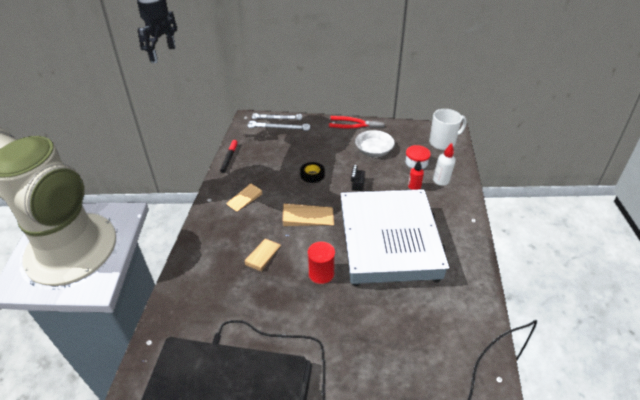

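Top view: the candidates for the wedge are the wooden pieces at (325,211), (374,254) and (295,279). The one at (325,211) is the largest and lies in front of the box's near left corner (317,174), so I choose it. The tin is at (400,197), the tape at (259,206) and the relay block at (278,157). I'll check the choice in a close crop.

```bash
python3 - <<'E'
from h import *
t=cap('top');s=cap('side')
a=cv2.resize(t['pixels'][80:250,290:430,::-1],None,fx=3.2,fy=3.2,interpolation=2)
b=cv2.resize(s['pixels'][180:290,270:450,::-1],None,fx=2.2,fy=2.2,interpolation=2)
a=a[:544];w=np.zeros((544,800,3),np.uint8);w[:a.shape[0],:a.shape[1]]=a[:, :448]
b=b[:,:352];w[:b.shape[0],448:448+b.shape[1]]=b
cv2.imwrite('pics/crop1.png',w)
for n,u,v,z in[('boxFL',317,94,59),('FR',414,94,59),('NR',418,174,59),('NL',316,174,59)]:print(n,at(t,u,v,z))
for n,u,v,z in[('w_tl',313,187,2),('w_tr',337,187,2),('w_br',338,236,20),('w_bl',313,236,20),('tin',400,197,72),('tape',259,206,19)]:print(n,at(t,u,v,z))
E
```

```text
boxFL [846.  115.6  59. ]
FR [ 851.7 -120.9   59. ]
NR [ 651.7 -125.2   59. ]
NL [647.6 114.9  59. ]
w_tl [627.7 122.1   2. ]
w_tr [628.5  63.3   2. ]
w_br [506.7  60.7  20. ]
w_bl [506. 120.  20.]
tin [593.8 -79.1  72. ]
tape [576.1 250.6  19. ]
```

View pics/crop1.png

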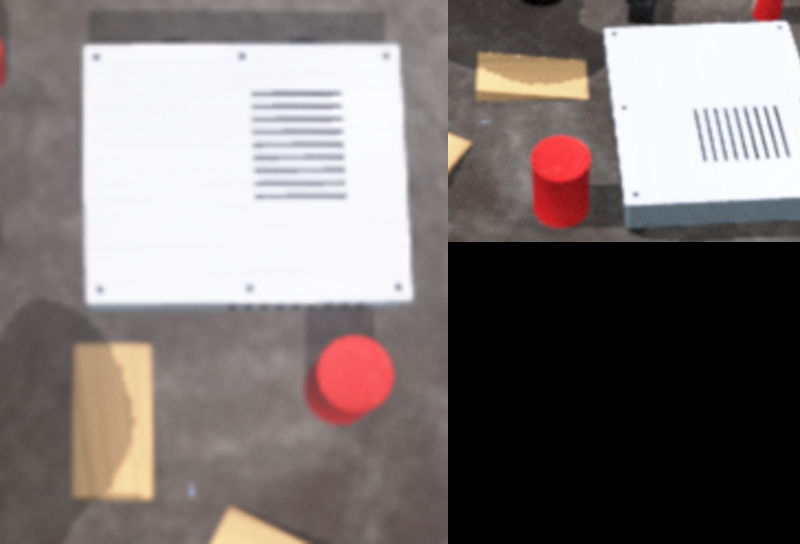

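The crop confirms it. This wedge is 120 x 60 mm, its thin end faces the box, and its yaw is about 0.018, the same as the box's. The short foot is at about (661, 101) and the wedge's thick face at about (506, 91). I'll go to a point behind the wedge.

Emit:
{"name": "play_rows", "arguments": {"translation": [[-0.042, -0.029, 0.0], [-0.084, -0.058, 0.01], [-0.126, -0.086, 0.02], [-0.168, -0.115, 0.035], [-0.211, -0.144, 0.05], [-0.253, -0.173, 0.065], [-0.295, -0.202, 0.08], [-0.337, -0.23, 0.095], [-0.38, -0.26, 0.105], [-0.421, -0.288, 0.111]], "rotation": [[0, 0, -0.03], [0, 0, -0.07], [0, 0, -0.1], [0, 0, -0.14], [0, 0, -0.17], [0, 0, -0.21], [0, 0, -0.24], [0, 0, -0.28], [0, 0, -0.31], [0, 0, -0.343]], "gripper": [1, 1, 1, 1, 1, 1, 1, 1, 1, 1]}}

```text
time_s: 1.45
eef_pos: [475.3, 88.7, 119.8]
ee_rot: [-0.0, -0.009, 1.0, 0.0]
force: [0.5, 0.8, 0.7]
grip_width: 0.004
grip_force: 0.0
```

Emit:
{"name": "play_rows", "arguments": {"translation": [[0, 0, 0], [0, 0, 0], [0, 0, 0], [0, 0, 0]], "rotation": [[0, 0, 0], [0, 0, 0], [0, 0, 0], [0, 0, 0]], "gripper": [1, 1, 1, 1]}}

```text
time_s: 1.95
eef_pos: [474.3, 91.0, 120.5]
ee_rot: [0.0, -0.01, 1.0, -0.0]
force: [-0.7, 0.5, -0.4]
grip_width: 0.001
grip_force: 0.0
```

Emit:
{"name": "play_rows", "arguments": {"translation": [[0, 0, 0.04], [0, 0, 0.08], [0, 0, 0.1], [0, 0, 0.111], [0, 0, 0.111], [0, 0, 0.111]], "rotation": [[0, 0, 0], [0, 0, 0], [0, 0, 0], [0, 0, 0], [0, 0, 0], [0, 0, 0]], "gripper": [1, 1, 1, 1, 1, 1]}}

```text
time_s: 2.7
eef_pos: [475.2, 90.4, 10.1]
ee_rot: [0.001, -0.009, 1.0, -0.0]
force: [-0.5, -0.3, 0.0]
grip_width: -0.001
grip_force: 0.0
```

```bash
python3 - <<'E'
from h import *
s=cap('side')
cv2.imwrite('pics/s1.png',cv2.resize(s['pixels'][130:290,210:410,::-1],None,fx=3.5,fy=3.5,interpolation=2))
for u,v in((283,207),(333,207),(334,224),(283,225)):pass
print(proj(s,[[506.4,61,0],[506.4,61,20],[628,63,2],[506.4,120,20],[628,122,2],[661.4,100.6,10]]).round(1))
print(ctrl.sense()['force'])
E
```

```text
[[282.8 226.2]
 [282.2 220.3]
 [334.  224. ]
 [283.2 203.1]
 [332.9 206.9]
 [347.1 210.4]]
[ 0.8048588   0.123185   -0.08998205]
```

View pics/s1.png

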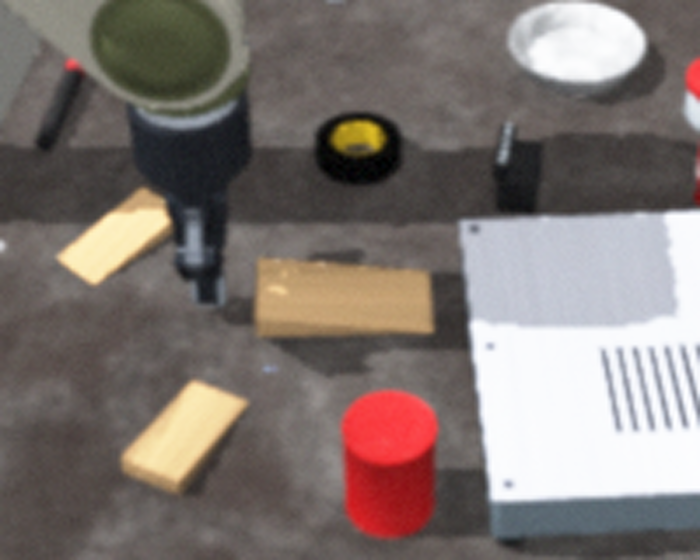

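The gripper stands behind the thick end at crop (208,295), and the wedge runs from (257,300) to (433,300) as predicted. I'll push along the wedge axis.

Emit:
{"name": "play_rows", "arguments": {"translation": [[-0.008, 0, 0], [-0.016, 0, 0], [-0.022, 0, 0], [-0.028, 0, 0], [-0.034, 0, 0], [-0.04, 0, 0], [-0.046, 0, 0], [-0.052, 0, 0], [-0.058, 0, 0], [-0.064, 0, 0]], "rotation": [[0, 0, 0], [0, 0, 0], [0, 0, 0], [0, 0, 0], [0, 0, 0], [0, 0, 0], [0, 0, 0], [0, 0, 0], [0, 0, 0], [0, 0, 0]], "gripper": [1, 1, 1, 1, 1, 1, 1, 1, 1, 1]}}

```text
time_s: 4.0
eef_pos: [539.0, 91.4, 9.3]
ee_rot: [0.0, -0.009, 1.0, -0.0]
force: [-0.9, 0.3, -0.1]
grip_width: 0.002
grip_force: 0.3
```

```bash
python3 - <<'E'
from h import *
t=cap('top');s=cap('side')
a=cv2.resize(t['pixels'][80:260,280:430,::-1],None,fx=3,fy=3,interpolation=2)[:540,:400]
b=cv2.resize(s['pixels'][170:270,250:370,::-1],None,fx=3.3,fy=3.3,interpolation=2)
w=np.zeros((540,800,3),np.uint8);w[:,:400]=a;w[:b.shape[0],400:400+b.shape[1]]=b[:,:400]
cv2.imwrite('pics/p1.png',w);print(ctrl.sense()['force'])
E
```

```text
[-0.62214749  0.26948884 -0.24405887]
```

View pics/p1.png

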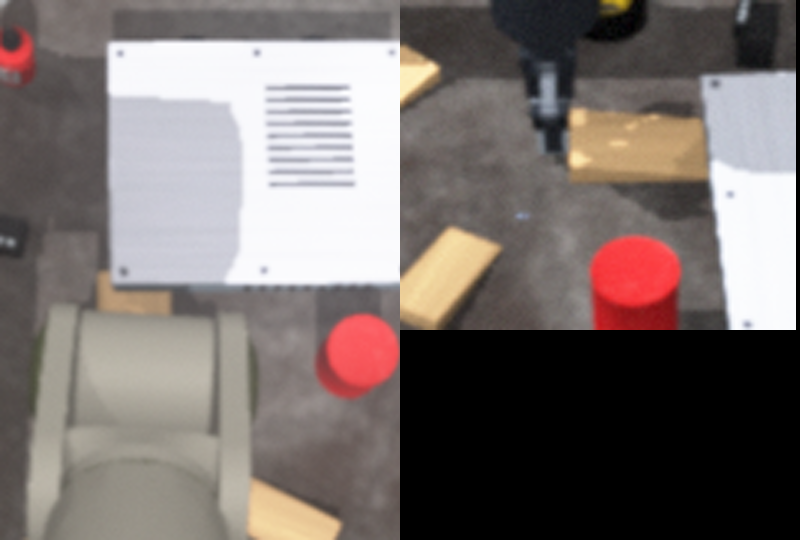

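The wedge goes straight under the near left corner. Its thick face is at about x=550 and its tip about 10 mm past the foot. From here I push in small steps and watch the force.

Emit:
{"name": "play_rows", "arguments": {"translation": [[-0.003, 0, 0], [-0.006, 0, 0], [-0.009, 0, 0], [-0.009, 0, 0]], "rotation": [[0, 0, 0], [0, 0, 0], [0, 0, 0], [0, 0, 0]], "gripper": [1, 1, 1, 1]}}

```text
time_s: 4.6
eef_pos: [547.9, 91.6, 9.4]
ee_rot: [0.0, -0.009, 1.0, -0.0]
force: [-0.3, -0.3, 0.6]
grip_width: -0.0
grip_force: 0.0
```

Emit:
{"name": "play_rows", "arguments": {"translation": [[-0.002, 0, 0], [-0.004, 0, 0], [-0.004, 0, 0]], "rotation": [[0, 0, 0], [0, 0, 0], [0, 0, 0]], "gripper": [1, 1, 1]}}

```text
time_s: 4.97
eef_pos: [551.9, 91.7, 9.3]
ee_rot: [0.0, -0.009, 1.0, -0.0]
force: [-0.1, -0.4, -1.6]
grip_width: -0.002
grip_force: 0.0
```

Emit:
{"name": "play_rows", "arguments": {"translation": [[-0.002, 0, 0], [-0.004, 0, 0]], "rotation": [[0, 0, 0], [0, 0, 0]], "gripper": [1, 1]}}

```text
time_s: 5.22
eef_pos: [555.6, 91.7, 9.3]
ee_rot: [-0.0, -0.009, 1.0, -0.0]
force: [-2.7, -0.5, 1.2]
grip_width: 0.001
grip_force: 1.2
```

Emit:
{"name": "play_rows", "arguments": {"translation": [[-0.001, 0, 0], [-0.002, 0, 0]], "rotation": [[0, 0, 0], [0, 0, 0]], "gripper": [1, 1]}}

```text
time_s: 5.48
eef_pos: [557.0, 91.8, 9.3]
ee_rot: [-0.001, -0.009, 1.0, 0.0]
force: [-6.8, -0.8, 4.8]
grip_width: -0.0
grip_force: 3.3
```

```bash
python3 - <<'E'
from h import *
for i in range(8): cap('side');print(ctrl.sense()['force'].round(1) if hasattr(ctrl.sense()['force'],'round') else ctrl.sense()['force'])
E
```

```text
[-4.7 -0.4  3.7]
[-5.5  0.6  3.1]
[-4.5 -0.4  3.5]
[-4.3  0.6  3.7]
[-5.6 -0.7  3.5]
[-5.3  0.6  3.7]
[-6.4 -0.4  4.2]
[-4.9 -0.3  4.3]
```

The force has risen to about 5 N at x=557, where the wedge is about 28 mm past the foot. That fits a gap of about 6 mm, so the wedge is snug. I'll retreat, rise and go over the corner.

Emit:
{"name": "play_rows", "arguments": {"translation": [[0.003, 0, 0], [0.015, 0, 0], [0.03, 0, 0], [0.03, 0, -0.04], [0.03, 0, -0.09], [0.0, 0, -0.11], [-0.05, 0.005, -0.11], [-0.1, 0.01, -0.1], [-0.103, 0.009, -0.08], [-0.103, 0.009, -0.07]], "rotation": [[0, 0, 0], [0, 0, 0], [0, 0, 0], [0, 0, 0], [0, 0, 0], [0, 0, 0], [0, 0, 0], [0, 0, 0], [0, 0, 0], [0, 0, 0]], "gripper": [1, 1, 1, 1, 1, 1, 1, 1, 1, 1]}}

```text
time_s: 7.12
eef_pos: [659.4, 102.6, 77.3]
ee_rot: [-0.001, -0.009, 1.0, 0.0]
force: [-0.2, 0.7, -0.4]
grip_width: -0.001
grip_force: 0.0
```

```bash
python3 - <<'E'
from h import *
t=cap('top');s=cap('side')
a=cv2.resize(t['pixels'][80:260,280:430,::-1],None,fx=3,fy=3,interpolation=2)[:540,:400]
b=cv2.resize(s['pixels'][150:270,290:410,::-1],None,fx=3.3,fy=3.3,interpolation=2)
w=np.zeros((540,800,3),np.uint8);w[:,:400]=a;w[:b.shape[0],400:400+b.shape[1]]=b[:,:400]
cv2.imwrite('pics/p2.png',w);print(ctrl.sense()['force'],ctrl.sense()['eef_pos'])
print(proj(s,[[648,115,59],[567,62,0],[567,62,20]]))
E
```

```text
[ 1.02994221 -0.006171    0.36668886] [659.02466927 102.6207486   78.05199849]
[[341.76303603 191.38110452]
 [308.28184838 225.42075364]
 [308.07892915 219.47158828]]
```

View pics/p2.png

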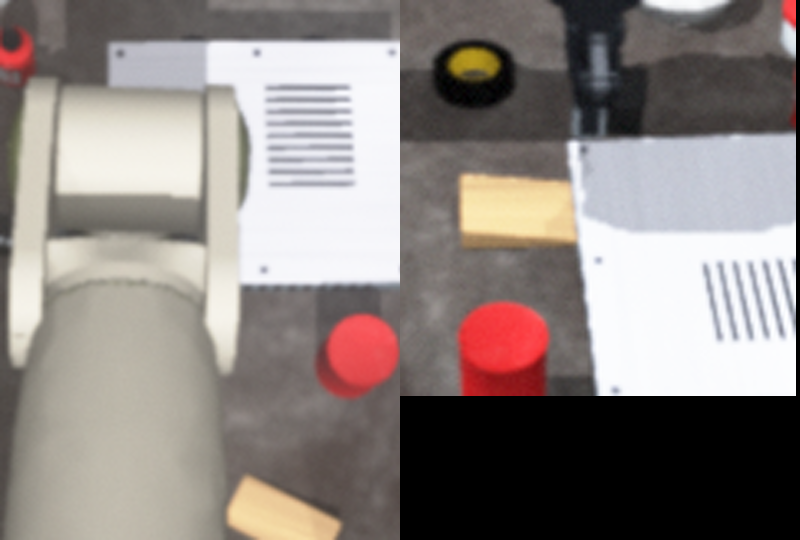

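The wedge stayed in place, with its thick end at crop (461,210), and the box corner has not moved (crop (570,140)). The fingertips are over the corner, so I press down slowly.

Emit:
{"name": "play_rows", "arguments": {"translation": [[0, 0, 0.008], [0, 0, 0.015], [0, 0, 0.016], [0, 0, 0.017], [0, 0, 0.018], [0, 0, 0.019]], "rotation": [[0, 0, 0], [0, 0, 0], [0, 0, 0], [0, 0, 0], [0, 0, 0], [0, 0, 0]], "gripper": [1, 1, 1, 1, 1, 1]}}

```text
time_s: 7.98
eef_pos: [660.5, 102.6, 60.4]
ee_rot: [0.0, -0.009, 1.0, -0.0]
force: [-0.1, 1.0, 0.3]
grip_width: 0.001
grip_force: 0.0
```

Emit:
{"name": "play_rows", "arguments": {"translation": [[0, 0, 0.001], [0, 0, 0.002]], "rotation": [[0, 0, 0], [0, 0, 0]], "gripper": [1, 1]}}

```text
time_s: 8.22
eef_pos: [660.5, 102.7, 58.5]
ee_rot: [0.0, -0.009, 1.0, 0.0]
force: [-2.7, -0.0, 6.4]
grip_width: 0.0
grip_force: 3.0
```

Emit:
{"name": "play_rows", "arguments": {"translation": [[0, 0, 0.001], [0, 0, 0.001]], "rotation": [[0, 0, 0], [0, 0, 0]], "gripper": [1, 1]}}

```text
time_s: 8.48
eef_pos: [660.5, 102.7, 58.4]
ee_rot: [0.0, -0.009, 1.0, -0.0]
force: [-4.6, 0.9, 7.1]
grip_width: -0.0
grip_force: 3.9
```

Emit:
{"name": "play_rows", "arguments": {"translation": [[0, 0, 0.001], [0, 0, 0.0015], [0, 0, 0.0015]], "rotation": [[0, 0, 0], [0, 0, 0], [0, 0, 0]], "gripper": [1, 1, 1]}}

```text
time_s: 8.85
eef_pos: [660.5, 102.8, 58.2]
ee_rot: [0.0, -0.009, 1.0, -0.0]
force: [-8.5, -1.3, 16.3]
grip_width: -0.003
grip_force: 8.2
```

16 N with only 0.3 mm of give. I'll hold, then lift off and go clear.

Emit:
{"name": "play_rows", "arguments": {"translation": [[0, 0, 0], [0, 0, 0], [0, 0, 0], [0, 0, 0]], "rotation": [[0, 0, 0], [0, 0, 0], [0, 0, 0], [0, 0, 0]], "gripper": [1, 1, 1, 1]}}

```text
time_s: 9.35
eef_pos: [660.6, 102.8, 58.2]
ee_rot: [0.0, -0.009, 1.0, -0.0]
force: [-8.0, -0.1, 16.8]
grip_width: 0.002
grip_force: 8.2
```

Emit:
{"name": "play_rows", "arguments": {"translation": [[0, 0, -0.003], [0, 0, -0.01], [0, 0, -0.04], [0, 0, -0.09], [0, 0, -0.14], [0.05, 0, -0.18], [0.1, 0, -0.2], [0.15, 0, -0.2], [0.2, 0, -0.2], [0.2, 0, -0.2]], "rotation": [[0, 0, 0], [0, 0, 0], [0, 0, 0], [0, 0, 0], [0, 0, 0], [0, 0, 0], [0, 0, 0], [0, 0, 0], [0, 0, 0], [0, 0, 0]], "gripper": [1, 1, 1, 1, 1, 1, 1, 1, 1, 1]}}

```text
time_s: 10.6
eef_pos: [458.1, 99.3, 256.4]
ee_rot: [0.0, -0.009, 1.0, 0.0]
force: [0.7, 0.9, 0.7]
grip_width: 0.001
grip_force: 0.0
```

```bash
python3 - <<'E'
from h import *
s=cap('side')
cv2.imwrite('pics/p3.png',cv2.resize(s['pixels'][150:300,290:460,::-1],None,fx=3.6,fy=3.6,interpolation=2))
E
```

```text
(no output)
```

View pics/p3.png

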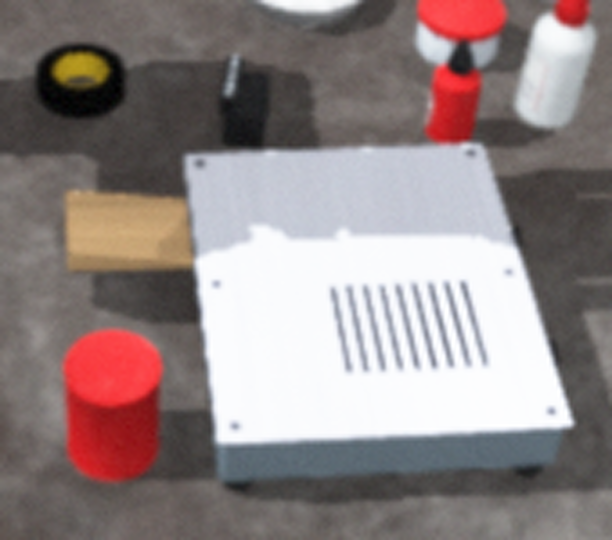

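The wedge is under the near left corner, with its thick end at crop (66,230). The box is undisturbed, and the tin, tape and relay block have not moved. Under 16 N, well above the 3-7 N that rocked it, the box held firm, so I'm handing in.

```bash
python3 -c "
from rig import ctrl
print(ctrl.finish_job())"
```

```text
the job is handed in; nothing more can be done
None
```

I pushed the wedge snugly under the short foot; the box gave only 0.3 mm under a 16 N press over that corner, nothing else was disturbed, the arm finished clear, and I handed the job in at about 11 s (no verdict was returned).

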